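# Load the plate blank in the angle drilling fixture and make its part-present pin

### The arm

A 6-joint arm with a two-finger parallel gripper is mounted at the origin on a cart in front of the work surface, level with it; the furniture and walls round the work are solid. World frame = base frame: x ahead of the robot, y to its left, z up, the work surface at z = 0. Lengths are in m, angles in rad, forces in N, time in s.
With the tool pointing down it reaches from about 0.3 to 0.875 m from the base axis. Payload 6.4 kg.
Tool frame: the origin (TCP) lies midway between the tips of the shut fingers; the grasp point (between the pads) lies 19 mm behind it; z points along the fingers, y is the line along which they close (so a half turn about z gives the same grasp; the last joint's range is limited). The gripper opens to 85 mm and grips with 20 to 120 N. Pads are 22 mm wide; open, the fingers measure 114 mm over their backs; the gripper's body (76 mm by 85 mm) begins 54 mm behind the grasp point. The pads swing forward as they close: fully open they stand 13 mm farther back than shut.
Start: joints at [1.053, 0.181, 1.607, -0, 1.354, -0.206], TCP at [0.176, 0.547, 0.231] pointing down, gripper open.
Joint ranges: [-2.99, 2.99], [-0.89, 2.07], [0.3, 2.58], [-1.14, 4.28], [0, 2.63], [-3.12, 3.12]. Speed limits (rad/s): [2.57, 2.57, 3.01, 3.14, 3.14, 3.14].

### API

Orientations are given as a unit quaternion [w, x, y, z].
In Python, from bench import sensors, vision, ctrl gives the robot as it stands.
- The arm moves only by the tool carry_out, never from a script. Its argument "deltas" is text: rows parted by semicolons, each of 7 numbers parted by spaces: the shift along the tool's x, y, z in mm, then the turn, a rotation vector about the tool's x, y, z in rad, then the closure, from 0 (fully open) to 1 (shut). In form: tx ty tz ax ay az claw; .... A call has 1 to 12 rows; each row is the pose to reach, as a shift and turn from the pose commanded when the call began, along the tool's axes at that moment; what a row does not reach only later rows make up. A row lasts 1/8 s, in which the tool goes at most 62.5 mm and 10.7 degrees, less where a joint would pass 70% of its speed; a pose out of reach is approached as far as the arm can. A call with a gripper value outside its range is refused whole. The fingers move at their own pace and stop on an object; the grip force is fixed at half the most. Time passes only in rows, so rows that repeat a pose let the fingers close. It gives the time, the measured TCP pose, the force, the opening and the grip force at its end, in the units of the state.
- sensors.get_obs(): the state, without advancing time (a new reading comes with each control period).
- vision.camera(name): name is "scene" or "top"; returns the picture (420x560x3 uint8, blue, green, red); there is no depth.
- vision.camera_model(name): a dict with "K" (3x3 intrinsics, pixels), "extrinsics" (4x4, takes a point from world to camera coordinates). Camera axes: x right, y down, z forward; pixel columns grow to the right and rows downward; lengths in m; the calibration is good to about 2 mm. A picture is of the moment at which its call begins. camera_model takes no time and is no camera call.
- ctrl.hand_in(): hands the job in; it is judged then, once.
The state is a dict: "time_s": time; "q": joint angles; "dq": joint speeds; "joint_efforts": joint torques, N m; "eef_pos": TCP position; "eef_rot": TCP orientation; "wrist_force": force on the tool from outside, world axes, zero at the start; "torque": the same for the moment, N m; "opening": opening from 0.0 (shut) to 1.0 (fully open); "grasp_force": force on a finger pad.
Only numpy, scipy, OpenCV 4.12 (cv2) and the standard library are available. Lean on these libraries where they do the work, as an engineer would, in place of code of your own. Each camera call takes 0.05 s, during which the arm holds its last target. There are 200 camera calls.

### The job

Load the ground steel plate into the sloping drilling fixture for its oblique oil holes: lay it gently, without dropping it, flat on the two rest rails, lengthwise up the slope between the four guide dowels, then slide it down fully home against the stop ledge so that it keeps the part-present pin pushed in by itself. Let go of it there, and leave the tools, box and tin round about where they lie.

Things in the scene. Friction and masses are not known exactly. Their poses are not given: they have to be found in the camera images.
- plate: the workpiece: a plain ground steel plate, 95 x 65 x 14 mm (x, y, z of its frame), 0.5 to 0.8 kg, lying flat on the brown board, 4 mm thick, that covers the bench's left back part. Origin at the centre of its underside, z up, x along its 95 mm length. Grasp it across the 65 mm side. Both ends and both faces are alike.
- nest: the fixture, screwed to the bench (it cannot move, its place differs each time): grey cast base 150 x 116 mm carrying a dark steel bed that slopes at 30 degrees. Origin at the underside of the base, on the bench; x points level towards the high side, so the low side with the stop ledge looks to -x, which is roughly the robot's left. The base spans x -83 to +67 mm; highest point about 0.11 m.
- bed: frame of the sloping bed. Origin, 78 mm above the bench: where the centre of the plate's underside belongs when it is home. x points up the slope, y level across it, z square to the slope (30 degrees from vertical). The tops of two rest rails (13 mm wide, at y = +-19 mm, x from -46 to +54 mm) lie at z = 0; the dark bed plate beside and between them (104 mm wide) is 10 mm lower.
- stop_face (a point): middle of the face of the stop ledge, a bright steel bar 74 mm wide across the low end of the bed; at bed x = -47.5, z = 5 mm. The ledge's top is at bed z = +11 mm. The part-present pin comes out here.
- dowel (a point): top of one of four steel guide dowels, 9 mm thick with conical tops, the one on the low side at +y: bed x = -31, y = +41, z = 18 mm. The four stand at x = +-31, y = +-41 mm: 73 mm is clear between left and right ones, and 53 mm along the slope between the two on one side, for the fingers.
- sense_pin (a joint): travel of the part-present pin (m), an 8 mm steel pin along the bed's x. 0 = out (6 mm proud of the ledge's face, tip at bed x = -41.5 mm), 0.006 = flush. Soft spring: 0.55 N out, 1.2 N flush. Once slid home, the plate's weight on the slope (2.3 N or more) holds it in; but friction on the rails can stop the plate short if it is only let go above the ledge.
- toolmakers_vice: bystander, leave it where it lies: small grey toolmaker's vice, 141 x 54 x 36 mm, lying along its x; origin at the centre of its underside
- parts_box: bystander, leave it where it lies: closed wooden parts box, 122 x 78 x 40 mm; origin at the centre of its underside
- parts_tin_3: bystander, leave it where it lies: round tin, 35 mm across, 16 mm high; origin at the centre of its underside
- driver_yellow: bystander, leave it where it lies: screwdriver with yellow handle, 161 mm long, 23 mm high; origin at the centre of its underside
- driver_black: bystander, leave it where it lies: screwdriver with black handle, 136 mm long, 18 mm high; origin at the centre of its underside
- dial_caliper: bystander, leave it where it lies: dial caliper lying flat, 225 x 40 x 18 mm; origin at the centre of its underside
- oil_brush: bystander, leave it where it lies: blue-handled oil brush, 154 x 16 x 11 mm; origin at the centre of its underside

How it is judged:
By the outcome, as a careful person would: the job done as asked, in the order asked, and still so for the second after the job is handed in, with the robot touching nothing.
It also fails if it takes over 35 s, if anything falls off the work surface, if the arm or the gripper's body presses on something with over 40 N, if the wrist force passes 120 N, or if a joint passes its speed limit or range.

## Working session

There is one attempt and no reset: what is moved stays moved. The work goes in short steps, Python scripts to look and compute and a tool call to move; the robot and the scene stay as the last step left them, time stands still between calls to the robot, and variables do not carry over. Pictures are saved under pics/ and viewed, at most 10 in all, crops included, and the job is handed in when it is done.

Besides the shell and the picture viewer there is one more tool, called as name(argument=value, ...) on one line, values as JSON. carry_out: Moves the arm, as the interface text tells. Its arguments: {"type":"object","properties":{"deltas":{"type":"string"}},"required":["deltas"]}

```bash
mkdir -p pics; python3 - <<'E'
from bench import sensors, vision
import cv2,numpy as np
np.set_printoptions(suppress=True,precision=4)
for n in("scene","top"):
    cv2.imwrite(f"pics/{n}0.png",vision.camera(n)); m=vision.camera_model(n); print(n,m["K"],m["extrinsics"])
o=sensors.get_obs(); print(o)
E
```

```text
scene [[469.7628   0.     273.2174]
 [  0.     469.7628 212.2318]
 [  0.       0.       1.    ]] [[ 0.8612 -0.5082 -0.0095 -0.4336]
 [-0.3973 -0.6614 -0.6362  0.2031]
 [ 0.317   0.5517 -0.7715  1.3659]
 [ 0.      0.      0.      1.    ]]
top [[395.9042   0.     282.8371]
 [  0.     395.9042 207.3819]
 [  0.       0.       1.    ]] [[-0.13   -0.9915  0.0016  0.0063]
 [-0.9715  0.1271 -0.2003  0.5045]
 [ 0.1984 -0.0276 -0.9797  0.9049]
 [ 0.      0.      0.      1.    ]]
{'time_s': 0.1, 'q': array([ 1.0527,  0.1815,  1.6079,  0.    ,  1.3538, -0.2063]), 'dq': array([ 0.0003, -0.0008, -0.0042, -0.0005, -0.    , -0.0005]), 'joint_efforts': array([  0.    , -44.5878, -35.2241,  -0.0004,   0.0042,   0.    ]), 'eef_pos': array([0.1761, 0.5468, 0.2305]), 'eef_rot': array([-0.0003,  0.1553,  0.9879, -0.0007]), 'wrist_force': array([-0.3981, -0.1956,  0.4196]), 'torque': array([0.0225, 0.0004, 0.0143]), 'grasp_force': 0.0, 'opening': 0.9995306654705466}
```

View pics/top0.png

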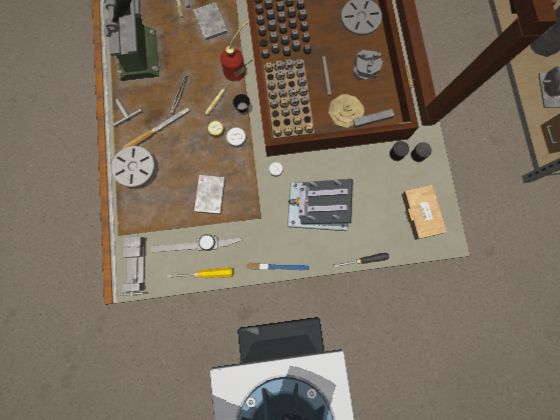

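View pics/scene0.png

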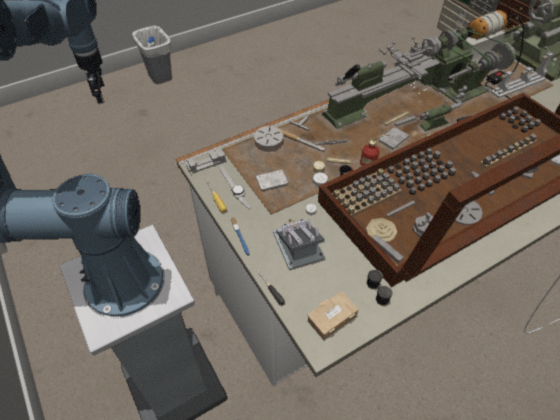

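The top view shows the plate at about (210,194) and the nest at (320,204), with its stop ledge at the left. The scene view shows them at (271,180) and (300,240). Next I'll zoom in on both.

```bash
python3 - <<'E'
import cv2,numpy as np
t=cv2.imread("pics/top0.png"); s=cv2.imread("pics/scene0.png")
a=cv2.resize(t[165:240,180:380],None,fx=4,fy=4,interpolation=cv2.INTER_CUBIC)
b=cv2.resize(s[205:275,250:350],None,fx=4,fy=4,interpolation=cv2.INTER_CUBIC)
c=cv2.resize(s[160:230,240:340],None,fx=4,fy=4,interpolation=cv2.INTER_CUBIC)
cv2.imwrite("pics/z.png",np.vstack([a,np.hstack([b,c])]))
E
```

```text
(no output)
```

View pics/z.png

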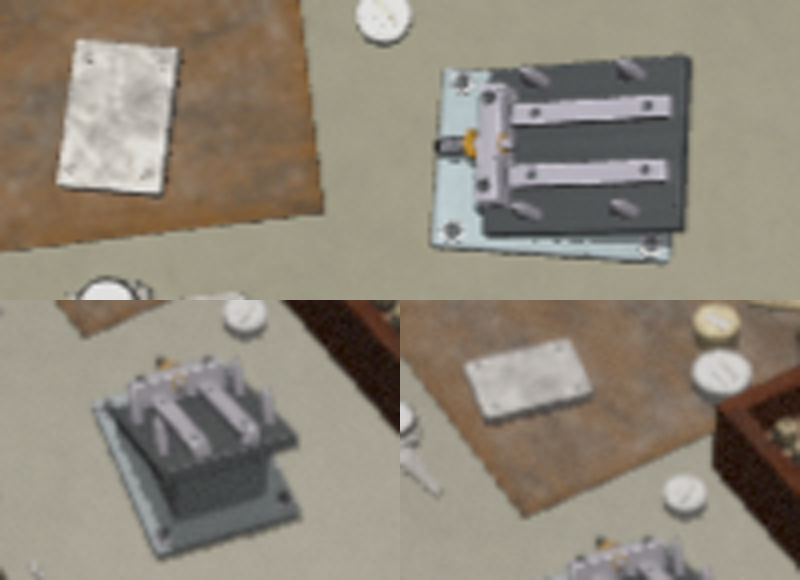

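The crop shows the plate's corners clearly. It also shows the rail ends at (669,106) and (666,172), the dowel tips near (521,69), (617,62), (512,205) and (613,201), and the bed's right corners at (690,57) and (686,233). I'll cast rays from these.

```bash
cat > h.py <<'E'
import numpy as np,cv2
from bench import vision,sensors
from scipy.spatial.transform import Rotation as R
np.set_printoptions(suppress=True,precision=4)
def ray(n,uv,z):
    m=vision.camera_model(n);K,E=m["K"],np.array(m["extrinsics"]);uv=np.atleast_2d(uv).astype(float)
    d=(np.linalg.inv(K)@np.c_[uv,np.ones(len(uv))].T).T@E[:3,:3];c=-E[:3,:3].T@E[:3,3]
    z=np.broadcast_to(z,len(uv)); return c+d*((z-c[2])/d[:,2])[:,None]
def fit2(A,B):  # B=R A+t
    a,b=A.mean(0),B.mean(0);H=(A-a),(B-b)
    th=np.arctan2((H[0][:,0]*H[1][:,1]-H[0][:,1]*H[1][:,0]).sum(),(H[0]*H[1]).sum())
    M=np.array([[np.cos(th),-np.sin(th)],[np.sin(th),np.cos(th)]]);t=b-M@a
    return t,th,B-(A@M.T+t)
def bed2nest(P): # bed mm -> level x,y & height (origin at bed origin)
    P=np.array(P,float)/1000;c,s=np.cos(np.pi/6),.5
    return np.c_[P[:,0]*c-P[:,2]*s,P[:,1],P[:,0]*s+P[:,2]*c+.078]
E
python3 - <<'E'
from h import *
t=cv2.imread("pics/top0.png");s=cv2.imread("pics/scene0.png")
def plate(n,im,x0,x1,y0,y1):
    g=cv2.cvtColor(im,cv2.COLOR_BGR2HSV);m=((g[...,1]<60)&(g[...,2]>125)).astype(np.uint8)
    k=np.zeros_like(m);k[y0:y1,x0:x1]=m[y0:y1,x0:x1]
    c=max(cv2.findContours(k,0,cv2.CHAIN_APPROX_NONE)[0],key=cv2.contourArea)[:,0]
    w=ray(n,c,.018)[:,:2]*1000
    print(n,cv2.contourArea(c),cv2.minAreaRect(w.astype(np.float32)))
plate("top",t,185,235,170,220); plate("scene",s,250,292,165,192)
print("corners",ray("top",(np.array([[77,40],[178,47],[163,192],[58,184]])+.5)/4-.5+[180,165],.018))
F=np.array([[669,106],[666,172],[521,69],[617,62],[512,205],[613,201]])
B=bed2nest([[54,19,0],[54,-19,0],[-31,41,18],[31,41,18],[-31,-41,18],[31,-41,18]])
W=ray("top",(F+.5)/4-.5+[180,165],B[:,2])
o,th,r=fit2(B[:,:2],W[:,:2]);print("bed",o,th,"res mm",r*1000)
# predicted scene pixels in crop coords
m=vision.camera_model("scene");E=np.array(m["extrinsics"]);c,s_=np.cos(th),np.sin(th)
P=np.c_[B[:,:2]@np.array([[c,s_],[-s_,c]])+o,B[:,2]]
p=(m["K"]@(E[:3,:3]@P.T+E[:3,3:])).T;p=p[:,:2]/p[:,2:];print("scene crop pred",(p-[250,205]+.5)*4-.5+[0,300])
print(R.from_quat(np.roll(sensors.get_obs()["eef_rot"],-1)).as_matrix())
E
```

```text
top 910.5 ((567.7567749023438, 119.90055084228516), (66.91706848144531, 95.55679321289062), 77.87093353271484)
scene 408.0 ((568.4054565429688, 123.40616607666016), (74.46648406982422, 99.84493255615234), 77.75993347167969)
corners [[0.6197 0.1404 0.018 ]
 [0.6068 0.0773 0.018 ]
 [0.5147 0.0959 0.018 ]
 [0.5282 0.1604 0.018 ]]
bed [ 0.5005 -0.1576] -1.777674789800653 res mm [[-0.6843 -1.1546]
 [-1.4347 -0.9999]
 [ 0.577   0.7017]
 [ 0.4897  1.2835]
 [ 0.2424  0.8569]
 [ 0.8099 -0.6876]]
scene crop pred [[248.8536 430.4523]
 [198.6654 444.6532]
 [233.4316 360.142 ]
 [262.7621 388.388 ]
 [130.1224 388.5067]
 [155.4419 418.2932]]
[[-0.9518  0.3068 -0.0008]
 [ 0.3068  0.9518 -0.0014]
 [ 0.0003 -0.0016 -1.    ]]
```

```bash
cat >> h.py <<'E'
BED=np.array([.5005,-.1576,.078]);TH=-1.7777
bx=np.array([np.cos(TH),np.sin(TH),0]);by=np.array([-bx[1],bx[0],0]);up=np.array([0,0,1.])
bX=bx*np.cos(np.pi/6)+up*.5;bZ=-bx*.5+up*np.cos(np.pi/6)
RB=np.c_[-bX,by,-bZ]
def RD(yaw): x=np.array([np.cos(yaw),np.sin(yaw),0]);return np.c_[x,np.cross(-up,x),-up]
def bedp(x,y,z): return BED+(bX*x+by*y+bZ*z)/1000
def delta(p,M):
    o=sensors.get_obs();C=R.from_quat(np.roll(o["eef_rot"],-1)).as_matrix()
    print((C.T@(np.array(p)-o["eef_pos"])*1000).round(1),R.from_matrix(C.T@M).as_rotvec().round(4))
E
python3 - <<'E'
from h import *
y=np.radians(180-12.1)
delta([.5676,.119,.23],RD(y));delta([.5676,.119,.08],RD(y))
E
```

```text
[-503.8 -287.1    0.8] [-0.0015 -0.0004 -0.1006]
[-503.9 -286.9  150.8] [-0.0015 -0.0004 -0.1006]
```

carry_out(deltas="-504 -287 1 -0.0015 0 -0.1 0; -504 -287 1 -0.0015 0 -0.1 0; -504 -287 1 -0.0015 0 -0.1 0; -504 -287 1 -0.0015 0 -0.1 0; -504 -287 1 -0.0015 0 -0.1 0; -504 -287 1 -0.0015 0 -0.1 0; -504 -287 1 -0.0015 0 -0.1 0; -504 -287 1 -0.0015 0 -0.1 0; -504 -287 100 -0.0015 0 -0.1 0; -504 -287 151 -0.0015 0 -0.1 0; -504 -287 151 -0.0015 0 -0.1 0; -504 -287 151 -0.0015 0 -0.1 0")

```text
time_s: 1.6
eef_pos: [0.5649, 0.1185, 0.0759]
eef_rot: [-0.004, 0.107, 0.994, 0.0]
wrist_force: [0.9, -0.0, 0.9]
opening: 0.997
grasp_force: 0.0
```

```bash
python3 - <<'E'
from h import *
o=sensors.get_obs();print(o["time_s"],o["eef_pos"],o["wrist_force"])
y=np.radians(180-12.1)
delta([.5676,.119,.025],RD(y));delta([.5676,.119,.0],RD(y))
E
```

```text
1.6 [0.5649 0.1185 0.0759] [ 0.9128 -0.0132  0.9398]
[-3.   1.1 50.8] [-0.0005 -0.0089 -0.0025]
[-3.2  1.1 75.8] [-0.0005 -0.0089 -0.0025]
```

carry_out(deltas="0 0 0 0 0 0 0; 0 0 30 0 0 0 0; 0 0 50 0 0 0 0; 0 0 50 0 0 0 0; 0 0 50 0 0 0 0")

```text
time_s: 2.22
eef_pos: [0.5689, 0.1199, 0.0316]
eef_rot: [0.001, 0.105, 0.994, 0.001]
wrist_force: [0.5, -1.0, 0.4]
opening: 1.001
grasp_force: 0.0
```

```bash
python3 - <<'E'
from h import *
y=np.radians(180-12.1)
delta([.5676,.119,.0],RD(y))
cv2.imwrite("pics/g.png",cv2.resize(np.hstack([vision.camera("top")[150:250,150:250],vision.camera("scene")[130:230,220:320]]),None,fx=4,fy=4,interpolation=2))
E
```

```text
[ 1.1 -1.2 31.6] [ 0.0019  0.0018 -0.0002]
```

View pics/g.png

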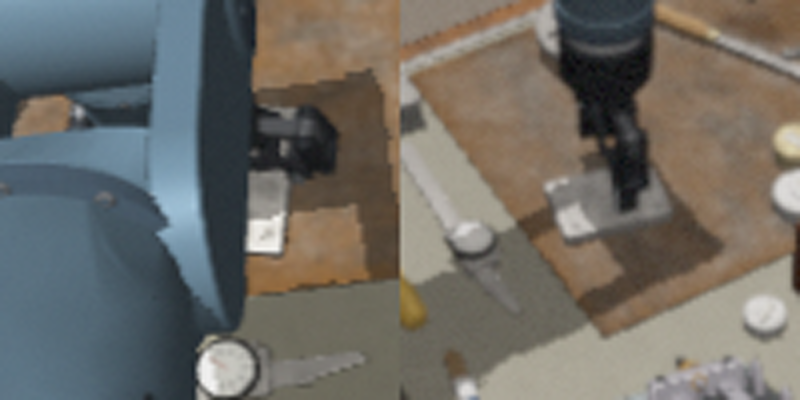

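The fingers straddle the plate about its middle: near finger at (632,205), plate centred at about (610,200). I'll descend and grip.

carry_out(deltas="1 -1 15 0 0 0 0; 1 -1 30 0 0 0 0; 1 -1 30 0 0 0 0; 1 -1 30 0 0 0 0; 1 -1 30 0 0 0 1; 1 -1 30 0 0 0 1; 1 -1 30 0 0 0 1; 1 -1 30 0 0 0 1; 1 -1 30 0 0 0 1")

```text
time_s: 3.45
eef_pos: [0.5676, 0.1188, 0.0012]
eef_rot: [0.001, 0.106, 0.994, 0.001]
wrist_force: [-1.3, 0.2, 5.2]
opening: 0.74
grasp_force: 67.8
```

carry_out(deltas="0 0 -20 0 0 0 1; 0 0 -60 0 0 0 1; 0 0 -120 0 0 0 1; 0 0 -180 0 0 0 1; 0 0 -200 0 0 0 1; 0 0 -200 0 0 0 1; 0 0 -200 0 0 0 1")

```text
time_s: 4.32
eef_pos: [0.5653, 0.1186, 0.1984]
eef_rot: [-0.002, 0.106, 0.994, 0.001]
wrist_force: [-0.2, 0.4, -6.6]
opening: 0.74
grasp_force: 69.6
```

```bash
python3 - <<'E'
from h import *
o=sensors.get_obs();print(o["wrist_force"],o["opening"])
delta(bedp(12,0,90),RB)
delta(bedp(12,0,20),RB)
E
```

```text
[-0.2002  0.4404 -6.6144] 0.7399004553440555
[   5.3 -249.    36.3] [ 0.4072 -0.4143  1.5275]
[   5.  -284.1   96.9] [ 0.4072 -0.4143  1.5275]
```

carry_out(deltas="2 -50 0 0.08 -0.08 0.3 1; 3 -100 0 0.16 -0.16 0.6 1; 4 -150 0 0.24 -0.24 0.9 1; 5 -200 0 0.32 -0.33 1.2 1; 5 -249 0 0.4072 -0.4143 1.5275 1; 5 -249 0 0.4072 -0.4143 1.5275 1; 5 -249 0 0.4072 -0.4143 1.5275 1; 5 -249 0 0.4072 -0.4143 1.5275 1; 5 -249 0 0.4072 -0.4143 1.5275 1; 5 -249 36 0.4072 -0.4143 1.5275 1; 5 -249 36 0.4072 -0.4143 1.5275 1; 5 -249 36 0.4072 -0.4143 1.5275 1")

```text
time_s: 5.82
eef_pos: [0.5091, -0.1237, 0.1635]
eef_rot: [0.164, 0.75, 0.609, -0.2]
wrist_force: [1.4, 0.1, -5.1]
opening: 0.743
grasp_force: 70.3
```

```bash
python3 - <<'E'
from h import *
delta(bedp(12,0,90),RB)
cv2.imwrite("pics/n.png",cv2.resize(np.hstack([vision.camera("top")[150:250,250:350],vision.camera("scene")[180:280,240:340]]),None,fx=4,fy=4,interpolation=2))
E
```

```text
[ 0.5 -1.5  1.5] [ 0.0015 -0.0007 -0.0006]
```

View pics/n.png

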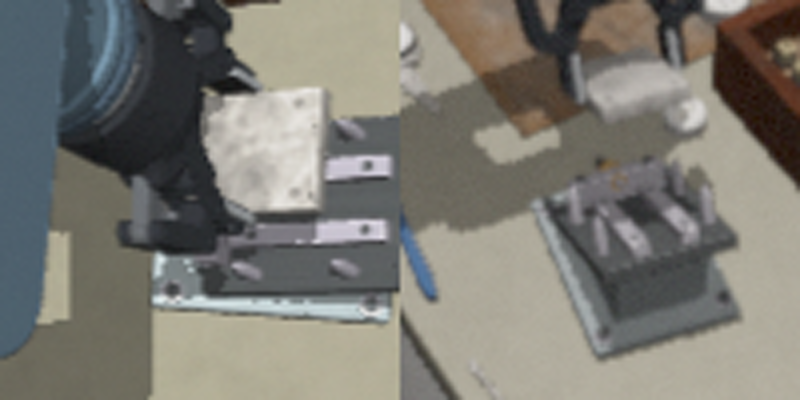

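The plate hangs level with the bed. Its upper end's top corners are near crop (322,90) and (320,212) in the top view, which I'll check against the bed frame.

```bash
python3 - <<'E'
from h import *
o=sensors.get_obs();t=(o["eef_pos"]-BED)*1000;Q=np.c_[bX,by,bZ]
tb=t@Q;print("tcp bed",tb)
m=vision.camera_model("top");E=np.array(m["extrinsics"]);c=-E[:3,:3].T@E[:3,3]
uv=(np.array([[322,90],[321,212],[328,90],[326,210]])+.5)/4-.5+[250,150]
d=(np.linalg.inv(m["K"])@np.c_[uv,np.ones(4)].T).T@E[:3,:3]
cb=(c-BED)*1000@Q;db=d@Q
zz=tb[2]+2.8+np.array([14,14,0,0])
print(cb+db*((zz-cb[2])/db[:,2])[:,None])
delta(bedp(12,0,15),RB)
E
```

```text
tcp bed [13.2604  2.5542 92.7669]
[[ 60.0832  30.765  109.5669]
 [ 63.2131 -33.8744 109.5669]
 [ 57.2261  35.1782  95.5669]
 [ 59.7324 -29.492   95.5669]]
[ 1.2 -2.9 77.8] [ 0.0043 -0.0008 -0.0024]
```

carry_out(deltas="1 -2 20 0.004 0 0 1; 1 -2 45 0.004 0 0 1; 1 -2 66 0.004 0 0 1; 1 -2 66 0.004 0 0 1; 1 -2 66 0.004 0 0 1; 1 -2 66 0.004 0 0 1")

```text
time_s: 6.68
eef_pos: [0.502, -0.1547, 0.1072]
eef_rot: [0.163, 0.751, 0.608, -0.2]
wrist_force: [0.5, 0.4, -5.6]
opening: 0.74
grasp_force: 70.2
```

```bash
cat >> h.py <<'E'
Q=np.c_[bX,by,bZ]
def onbed(n,uv,z): # rays to plane bed z (mm), result bed mm
    m=vision.camera_model(n);E=np.array(m["extrinsics"]);c=-E[:3,:3].T@E[:3,3]
    uv=np.atleast_2d(uv).astype(float);d=(np.linalg.inv(m["K"])@np.c_[uv,np.ones(len(uv))].T).T@E[:3,:3]
    cb=(c-BED)*1000@Q;db=d@Q;return cb+db*((z-cb[2])/db[:,2])[:,None]
E
python3 - <<'E'
from h import *
o=sensors.get_obs();tb=(o["eef_pos"]-BED)*1000@Q;print("tcp bed",tb)
delta(bedp(12,0,tb[2]),RB)
t=vision.camera("top");s=vision.camera("scene")
cv2.imwrite("pics/t2raw.png",t);cv2.imwrite("pics/s2raw.png",s)
a=cv2.resize(t[170:240,280:360],None,fx=10,fy=8.5,interpolation=2)
cv2.imwrite("pics/n2.png",a)
E
```

```text
tcp bed [11.8794  0.9221 26.8719]
[-0.1 -0.9 -0. ] [ 0.0008 -0.0007 -0.0023]
```

View pics/n2.png

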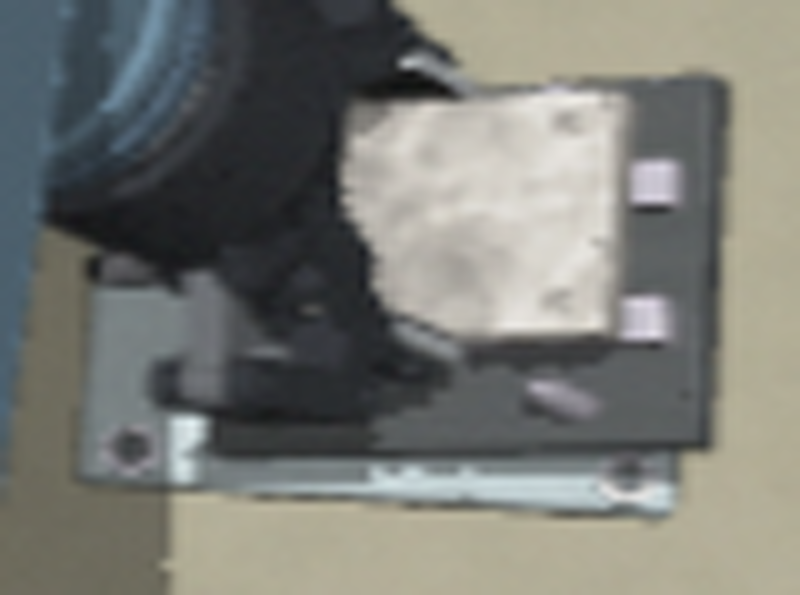

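The plate's upper-end corners are at (622,92) and (610,332). The rail ends are at (683,184) and (672,319), and the near dowel tip is at about (530,385).

```bash
python3 - <<'E'
from h import *
f=lambda a:(np.array(a)+.5)/[10,8.5]-.5+[280,170]
print(onbed("top",f([[622,92],[610,332],[452,97],[465,339]]),43.7))
print(onbed("top",f([[683,160],[683,208],[672,298],[672,342]]),0))
print(onbed("top",f([[530,382]]),18))
E
```

```text
[[ 59.4702  31.5017  43.7   ]
 [ 59.8628 -32.1222  43.7   ]
 [ 18.5696  33.0654  43.7   ]
 [ 25.6756 -32.8158  43.7   ]]
[[ 57.3981  24.7773   0.    ]
 [ 58.0152  11.3893   0.    ]
 [ 56.5117 -13.3727   0.    ]
 [ 57.0757 -25.4376   0.    ]]
[[ 30.6886 -39.2276  18.    ]]
```

carry_out(deltas="0 0 8 0 0 0 1; 0 0 16 0 0 0 1; 0 0 22 0 0 0 1; 0 0 25 0 0 0 1; 0 0 26 0 0 0 1; 0 0 26 0 0 0 1; 0 0 26 0 0 0 1")

```text
time_s: 7.65
eef_pos: [0.4988, -0.1675, 0.084]
eef_rot: [0.163, 0.751, 0.608, -0.201]
wrist_force: [0.1, -0.3, -5.6]
opening: 0.738
grasp_force: 70.2
```

carry_out(deltas="0 0 0.5 0 0 0 1; 0 0 1 0 0 0 1; 0 0 1.5 0 0 0 1; 0 0 1.5 0 0 0 1")

```text
time_s: 8.15
eef_pos: [0.4983, -0.1682, 0.0824]
eef_rot: [0.163, 0.751, 0.608, -0.201]
wrist_force: [0.4, 0.2, -5.5]
opening: 0.736
grasp_force: 70.2
```

```bash
cat > st.py <<'E'
from h import *
o=sensors.get_obs();print("tcp bed",(o["eef_pos"]-BED)*1000@Q,"F bed",o["wrist_force"]@Q,o["torque"],o["opening"],o["time_s"])
E
python3 st.py
```

```text
tcp bed [11.5858  0.0722 -1.6553] F bed [-3.0016  0.3506 -4.6317] [ 0.6661 -0.1312 -0.0265] 0.7359339252745898 8.15
```

carry_out(deltas="0 0 0.5 0 0 0 1; 0 0 1 0 0 0 1; 0 0 1 0 0 0 1")

```text
time_s: 8.52
eef_pos: [0.4982, -0.1687, 0.0815]
eef_rot: [0.163, 0.751, 0.608, -0.201]
wrist_force: [-0.0, -1.1, -5.3]
opening: 0.737
grasp_force: 70.2
```

carry_out(deltas="0 0 0.5 0 0 0 1; 0 0 1 0 0 0 1; 0 0 1 0 0 0 1")

```text
time_s: 8.9
eef_pos: [0.4982, -0.1691, 0.0808]
eef_rot: [0.163, 0.751, 0.608, -0.201]
wrist_force: [0.2, 1.7, -3.6]
opening: 0.744
grasp_force: 70.4
```

```bash
python3 st.py
```

```text
tcp bed [11.5741  0.1419 -3.4585] F bed [-3.2719 -0.1347 -2.2946] [ 0.679  -0.056  -0.0088] 0.7438018665495334 8.9
```

carry_out(deltas="0 0 0.5 0 0 0 1; 0 0 1 0 0 0 1; 0 0 1 0 0 0 1")

```text
time_s: 9.28
eef_pos: [0.4983, -0.1692, 0.0807]
eef_rot: [0.163, 0.751, 0.608, -0.201]
wrist_force: [-3.8, 7.3, 4.1]
opening: 0.744
grasp_force: 71.6
```

```bash
python3 st.py
```

```text
tcp bed [11.5891  0.1864 -3.5609] F bed [-3.4252 -5.2408  6.7001] [ 0.8999  0.3427 -0.2842] 0.7435065391171943 9.275
```

carry_out(deltas="1 -0.3 -0.5 0 0 0 1; 3 -0.5 -0.5 0 0 0 1; 5 -0.5 -0.5 0 0 0 1; 6 -0.5 -0.5 0 0 0 1; 6 -0.5 -0.5 0 0 0 1")

```text
time_s: 9.9
eef_pos: [0.4996, -0.1645, 0.0779]
eef_rot: [0.163, 0.75, 0.608, -0.2]
wrist_force: [1.7, 0.1, 3.9]
opening: 0.741
grasp_force: 71.3
```

```bash
python3 st.py
```

```text
tcp bed [ 5.9773  0.4988 -3.5634] F bed [1.5597 1.608  3.5532] [-0.1308 -0.3588  0.1031] 0.7408301317929592 9.9
```

carry_out(deltas="1 0 0 0 0 0 1; 2 0 0 0 0 0 1; 3 0 0 0 0 0 1; 3 0 0 0 0 0 1")

```text
time_s: 10.4
eef_pos: [0.5, -0.162, 0.0765]
eef_rot: [0.163, 0.751, 0.608, -0.201]
wrist_force: [0.9, 0.7, 5.6]
opening: 0.737
grasp_force: 71.4
```

carry_out(deltas="1 0 0 0 0 0 1; 2 0 0 0 0 0 1; 2 0 0 0 0 0 1")

```text
time_s: 10.78
eef_pos: [0.5002, -0.1607, 0.0757]
eef_rot: [0.164, 0.75, 0.608, -0.201]
wrist_force: [-0.8, -1.7, 6.8]
opening: 0.738
grasp_force: 71.4
```

```bash
python3 st.py
```

```text
tcp bed [ 1.5552  0.3654 -3.56  ] F bed [ 4.9532 -0.4063  4.9975] [-0.5531 -0.2121  0.1211] 0.7382395633193596 10.775
```

carry_out(deltas="1 0 0 0 0 0 1; 2 0 0 0 0 0 1; 2 0 0 0 0 0 1")

```text
time_s: 11.15
eef_pos: [0.5003, -0.1607, 0.0757]
eef_rot: [0.164, 0.75, 0.608, -0.202]
wrist_force: [-2.2, -8.1, 10.4]
opening: 0.736
grasp_force: 71.3
```

carry_out(deltas="1 0 0 0 0 0 1; 1 0 0 0 0 0 1; 1 0 0 0 0 0 1")

```text
time_s: 11.52
eef_pos: [0.5004, -0.1606, 0.0757]
eef_rot: [0.165, 0.75, 0.608, -0.203]
wrist_force: [-3.0, -11.4, 12.6]
opening: 0.738
grasp_force: 71.3
```

```bash
python3 st.py
```

```text
tcp bed [ 1.425   0.4775 -3.5268] F bed [16.5494 -0.6209  5.0385] [-2.2808  0.5245  0.3501] 0.7376404918293958 11.525
```

Home: it stopped at x≈1.4 with 16 N against the ledge. I'll ease off and release.

carry_out(deltas="-1 0 0 0 0 0 1; -1 0 -0.2 0 0 0 1; -1 0 -0.2 0 0 0 0.12; -1 0 -0.2 0 0 0 0; -1 0 -0.2 0 0 0 0; -1 0 -0.2 0 0 0 0; -1 0 -0.2 0 0 0 0")

```text
time_s: 12.4
eef_pos: [0.4999, -0.1581, 0.0738]
eef_rot: [0.163, 0.75, 0.608, -0.201]
wrist_force: [0.0, -0.7, -0.4]
opening: 1.0
grasp_force: 0.0
```

```bash
python3 st.py
```

```text
tcp bed [-1.574  -0.4383 -3.9262] F bed [ 0.4384  0.1716 -0.6786] [ 0.21   -0.0403 -0.0103] 0.9996838099854137 12.4
```

carry_out(deltas="0 0 -10 0 0 0 0; 0 0 -40 0 0 0 0; 0 0 -90 0 0 0 0; 0 0 -130 0 0 0 0; 0 0 -130 0 0 0 0; 120 0 -180 0 0 0 0; 180 0 -180 0 0 0 0; 180 0 -180 0 0 0 0; 180 0 -180 0 0 0 0; 180 0 -180 0 0 0 0")

```text
time_s: 13.65
eef_pos: [0.5504, 0.0819, 0.1393]
eef_rot: [0.163, 0.75, 0.608, -0.202]
wrist_force: [0.9, 0.1, 0.2]
opening: 1.0
grasp_force: 0.0
```

```bash
python3 - <<'E'
from h import *
t=vision.camera("top");s=vision.camera("scene")
a=cv2.resize(t[170:240,280:360],None,fx=10,fy=8.5,interpolation=2)[:595]
b=cv2.resize(s[205:275,260:340],None,fx=5,fy=5,interpolation=2)
a=cv2.resize(t[175:235,283:363],None,fx=5,fy=5,interpolation=2)
cv2.imwrite("pics/f.png",np.hstack([a,b[:300]]))
E
python3 st.py
```

```text
tcp bed [-180.0597    0.2871  175.9072] F bed [ 1.1063  0.6747 -0.0423] [ 0.2052 -0.0686  0.0069] 1.0045024407578487 13.75
```

View pics/f.png

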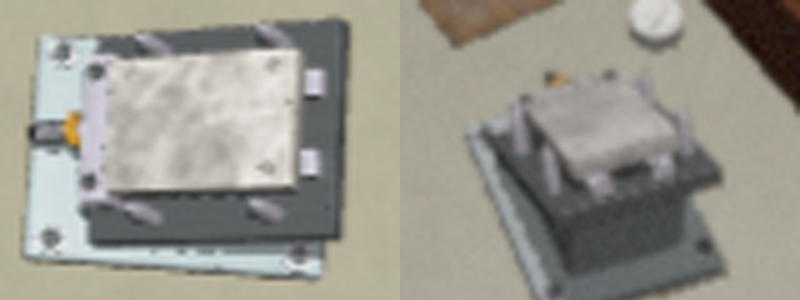

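The plate lies square between the dowels, flush to the ledge at crop x≈106. Its upper corners are at (300,50) and (296,187), and the rail ends are at x≈325 and 320. I'll check the distance numerically.

```bash
python3 - <<'E'
from h import *
f=lambda a:(np.array(a)+.5)/5-.5+[283,175]
print(onbed("top",f([[299,51],[296,187],[107,58],[108,190]]),14))
print(onbed("top",f([[325,82],[319,163]]),0))
t0=cv2.imread("pics/top0.png");t=vision.camera("top")
for r in (199,200,201,202): print(t0[r,286:306].mean(1).astype(int),t[r,286:306].mean(1).astype(int))
E
```

```text
[[ 49.3529  30.0633  14.    ]
 [ 51.0455 -33.2481  14.    ]
 [-49.0054  33.0628  14.    ]
 [-43.682  -31.8741  14.    ]]
[[ 57.0779  18.5954   0.    ]
 [ 55.9502 -19.37     0.    ]]
[147 148 144 124 122 117 106  90 102  99 119 118 117 158 174 179 182 183
 169 141] [168 166 163 141 137 133 121 102 115 113 134 133 132 178 198 201 206 209
 185 178]
[148 146 112  58  95 123 128 112 122 133 134 119 144 180 181 178 182 185
 156 167] [167 168 127  67 109 138 147 127 137 151 149 136 164 205 206 202 206 207
 200 191]
[149 149  98  41 120 132 128 115 120 117 126 126 147 178 181 178 182 181
 151 150] [168 170 111  45 136 150 145 131 136 134 143 142 167 203 204 202 206 204
 204 197]
[150 150 107  50 112 115 106 107  97  81 103 123 126 170 180 178 183 181
 159 117] [171 170 122  59 127 131 120 123 109  94 117 141 143 192 204 202 206 206
 201 191]
```

The plate looks home to within about 1 mm. I'll confirm it with a gentle push on its upper end with shut fingers.

carry_out(deltas="-60 0 0 0 0 0 1; -120 0 0 0 0 0 1; -180 0 0 0 0 0 1; -240 0 0 0 0 0 1; -265 0 0 0 0 0 1; -265 0 0 0 0 0 1; -265 0 60 0 0 0 1; -265 0 120 0 0 0 1; -265 0 160 0 0 0 1; -265 0 170 0 0 0 1; -265 0 170 0 0 0 1; -265 0 170 0 0 0 1")

```text
time_s: 15.3
eef_pos: [0.4872, -0.2251, 0.1268]
eef_rot: [0.164, 0.75, 0.608, -0.2]
wrist_force: [-0.1, 0.4, -0.2]
opening: -0.002
grasp_force: 0.0
```

```bash
python3 st.py
```

```text
tcp bed [83.9467  0.8545  7.8745] F bed [-0.4302 -0.1569 -0.0304] [0.2573 0.0043 0.0219] -0.0021978338118613886 15.3
```

Next I'll slide down the slope to just short of the plate's end, then go in small steps.

carry_out(deltas="6 -1 0 0 0 0 1; 13 -1 0 0 0 0 1; 17 -1 0 0 0 0 1; 19 -1 0 0 0 0 1; 19 -1 0 0 0 0 1")

```text
time_s: 15.92
eef_pos: [0.4882, -0.2089, 0.1154]
eef_rot: [0.163, 0.75, 0.608, -0.201]
wrist_force: [0.5, -0.3, -1.2]
opening: 0.0
grasp_force: 0.0
```

carry_out(deltas="1 0 0 0 0 0 1; 2 0 0 0 0 0 1; 3 0 0 0 0 0 1; 3 0 0 0 0 0 1")

```text
time_s: 16.42
eef_pos: [0.4887, -0.2065, 0.114]
eef_rot: [0.163, 0.751, 0.608, -0.201]
wrist_force: [0.7, 0.1, -0.2]
opening: 0.0
grasp_force: 0.0
```

```bash
python3 st.py
```

```text
tcp bed [61.5292 -1.5088  6.0263] F bed [-0.2982  0.656  -0.0537] [ 0.2449  0.0104 -0.0117] 1.3934199802523607e-05 16.425
```

carry_out(deltas="0.7 0 0 0 0 0 1; 1.4 0 0 0 0 0 1; 2 0 0 0 0 0 1; 2 0 0 0 0 0 1")

```text
time_s: 16.92
eef_pos: [0.4891, -0.2052, 0.1133]
eef_rot: [0.163, 0.751, 0.608, -0.201]
wrist_force: [0.4, -3.2, 1.6]
opening: -0.006
grasp_force: 1.3
```

carry_out(deltas="0.5 0 0 0 0 0 1; 1 0 0 0 0 0 1; 1 0 0 0 0 0 1")

```text
time_s: 17.3
eef_pos: [0.4894, -0.2051, 0.1133]
eef_rot: [0.163, 0.75, 0.608, -0.201]
wrist_force: [-1.4, -7.2, 1.1]
opening: -0.001
grasp_force: 3.4
```

```bash
python3 st.py
```

```text
tcp bed [59.8463 -1.1348  6.1576] F bed [ 6.884   0.128  -2.7348] [-0.9098  0.1621  0.0334] -0.0006106255949093752 17.3
```

It met a firm stop at x≈59.9 with the force rising and no movement, so the plate is home. One more small press, then I'll back off.

carry_out(deltas="0.7 0 0 0 0 0 1; 1 0 0 0 0 0 1; 0 0 0 0 0 0 1; -10 0 0 0 0 0 1; -20 0 0 0 0 0 1; -20 0 -50 0 0 0 1; -20 0 -110 0 0 0 1; -20 0 -170 0 0 0 1; -20 0 -170 0 0 0 1; -20 0 -170 0 0 0 1; -20 0 -170 0 0 0 1")

```text
time_s: 18.68
eef_pos: [0.5021, -0.1383, 0.268]
eef_rot: [0.161, 0.751, 0.608, -0.202]
wrist_force: [-0.5, 0.2, -0.3]
opening: 0.001
grasp_force: 0.0
```

carry_out(deltas="60 0 0 0 0 0 1; 120 0 0 0 0 0 1; 180 0 0 0 0 0 1; 240 0 0 0 0 0 1; 265 0 0 0 0 0 1; 265 0 0 0 0 0 1; 265 0 0 0 0 0 1")

```text
time_s: 19.55
eef_pos: [0.5505, 0.0856, 0.1371]
eef_rot: [0.162, 0.751, 0.608, -0.202]
wrist_force: [-0.2, 0.2, 0.7]
opening: -0.002
grasp_force: 0.0
```

```bash
python3 - <<'E'
from h import *
t=vision.camera("top");s=vision.camera("scene")
cv2.imwrite("pics/f2.png",np.hstack([cv2.resize(t[175:235,283:363],None,fx=5,fy=5,interpolation=2),cv2.resize(s[205:265,260:340],None,fx=5,fy=5,interpolation=2)]))
E
python3 st.py
```

```text
tcp bed [-184.9873   -0.5147  176.0626] F bed [ 0.2955 -0.7937 -0.3776] [ 0.227  -0.0625  0.0049] -0.0011175681644983917 19.65
```

View pics/f2.png

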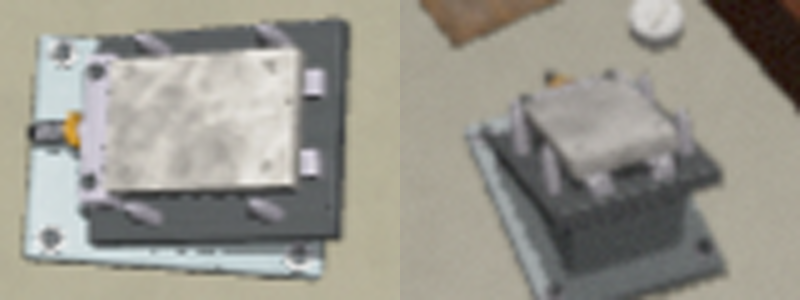

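The view is unchanged: the plate sits flat on the rails, against the ledge at x≈106, with its upper end at x≈300. The robot is clear of it.

```bash
python3 -c "
from bench import ctrl;print(ctrl.hand_in())"
```

```text
the job is handed in; nothing more can be done
None
```

The plate lies flat on the rails between the dowels, slid home against the stop ledge and released, and the job is handed in at about 20 s; a light push on its upper end met a firm stop, but I could not read the part-present pin directly.

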